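# Load a test strip into a spring-loaded reader and close its rail

### The job

Load the white test strip into the channel of the strip reader, red end against the orange spring pusher: push the pusher back with it until the strip's tail drops behind the step in the channel floor and the strip lies flat on the yellow floor. Then slide the aluminium cover rail fully shut over the strip's tail and let go. Leave the bottle, the jar and the grey case where they stand.

Things in the scene. Friction and masses are not known exactly. Their poses are not given: they have to be found in the camera images.
- strip: Rigid test strip standing on the bench: white bar 100 long (its y) x 16 wide (x) x 22 high, about 60 g, the last 18 mm at +y (nose) red, amber dots on top. Amid its top a blue grip tab 10 thick (x) x 28 long (y), from 22 to 58 above the underside. Origin: centre of underside; y to the red nose, z up. Yaw starts within 55 degrees of the reader's.
- strip_tab (a point): Point in the strip's grip tab, on its centre, 46 mm above the strip's underside; axes as the strip's.
- strip_nose (a point): Middle of the red end face of the strip, 50 mm along the strip's y from its middle, 11 mm above its underside.
- reader: Strip reader fixed to the bench: grey base 110 (x) x 280 (y -160 to +120) x 20 high, with a straight channel along its y. Origin: on the bench right below the middle of the strip's seat; z up, y towards the spring end. At y +72 to +118 stands a grey housing with a display, 100 wide, its top 64 above the bench.
- reader_seat (a point): Where the middle of the strip's underside belongs: on the yellow floor, 20 mm above the bench. Axes as the reader's. Seated, the strip's tail is against the step and its red nose points to +y. Blue channel walls, y -160 to +72, are 14 thick, tops 44 above the bench; between them it is 20 wide, flaring from 20 at 38 high to 30 at 44.
- reader_step (a point): Top edge of the step across the channel floor, 50 mm to -y of the seat point, 27 mm above the bench. To +y of it the floor is yellow, 20 above the bench; to -y it is black and 7 mm higher, 27 above the bench, on to the channel's open end. The step's face is upright.
- follower (a joint): Travel of the orange spring pusher in m: 0 at rest (its face 34 mm to +y of the seat point, so only 84 mm from the step), up to 0.034 as it is pushed to +y; 0.016 with the strip seated. It pushes back with 1.5 N at rest plus 150 N/m: about 4 N with the strip seated.
- follower_face (a point): Middle of the pusher's face, 34 mm above the bench. The pusher is 17 wide and reaches from 21 to 47 above the bench.
- rail (a joint): Opening of the aluminium cover rail in m: 0 shut, 0.090 fully open; starts at 0.065 to 0.085 and stays where left (1.5 N friction). Shuts by sliding to the reader's +y. Plate 56 wide x 50 long (y) x 5 thick, underside 45 above the bench: 3 mm over a seated strip, it jams on one that is not down. Shut, it covers y -72 to -22; opening shifts it to -y.
- rail_grip (a point): Grip point on the axis of the rail's black upright handle, 72 mm above the bench. The handle is 14 thick (reader's x) x 22 long (y), from 50 to 84 above the bench; shut, this point is at y -47 in the reader's frame. Axes as the reader's.
- green_bottle: Bystander: green bottle, 44 across, 85 high. Origin: centre of its underside.
- white_jar: Bystander: white jar, 52 across, 60 high. Origin: centre of its underside.
- grey_case: Bystander: closed grey plastic case, 65 (x) x 150 (y) x 49 high. Origin: centre of its underside.
There are look-alikes about, which are no part of the job. Several things look just like the strip: the one meant starts farthest to the robot's left.

How it is judged:
On the way, in this order (a step that is already met when the one before it is completed fails the run):
1. the strip lies in its seat, red end on the pressed-back pusher, while the rail is still open (z of strip in the frame of reader_seat between -0.004 and 0.0035 m and y of strip in the frame of reader_seat between -0.006 and 0.006 m and x of strip in the frame of reader_seat between -0.005 and 0.005 m and y of strip_nose in the frame of reader_seat above 0.042 m and angle between strip's own z axis and vertical below 0.08 rad and value of joint follower above 0.009 m and value of joint rail above 0.03 m), for 0.2 s.
2. the rail is shut over the seated strip (z of strip in the frame of reader_seat between -0.004 and 0.0035 m and y of strip in the frame of reader_seat between -0.006 and 0.006 m and x of strip in the frame of reader_seat between -0.005 and 0.005 m and y of strip_nose in the frame of reader_seat above 0.042 m and angle between strip's own z axis and vertical below 0.08 rad and value of joint follower above 0.009 m and value of joint rail below 0.004 m), for 0.2 s.
At the end, for the whole second after the job is handed in: The strip lies at rest and upright (within 0.08 rad) in its seat: underside within 3.5 mm of the yellow floor, middle within 6 mm along and 5 mm across of the seat point, red end towards the pusher, which is pressed back more than 9 mm; the rail is within 4 mm of fully shut; nothing is held (all of step 2 and linear speed of strip below 0.02 m/s); the robot touches nothing.
It fails at once if the green bottle is pushed more than 30 mm or tipped over (distance of green_bottle from where it was at the start of the episode above 0.03 m or angle between green_bottle's own z axis and vertical above 0.5 rad).
It fails at once if the white jar is pushed more than 30 mm or tipped over (distance of white_jar from where it was at the start of the episode above 0.03 m or angle between white_jar's own z axis and vertical above 0.5 rad).
It fails at once if the grey case is pushed more than 30 mm or tipped over (distance of grey_case from where it was at the start of the episode above 0.03 m or angle between grey_case's own z axis and vertical above 0.5 rad).
It also fails if it takes over 56 s, if anything falls off the work surface, if the arm or the gripper's body presses on something with over 40 N, if the wrist force passes 120 N, or if a joint passes its speed limit or range.

### The arm

A 6-joint arm with a two-finger parallel gripper is mounted at the origin on the work surface. World frame = base frame: x ahead of the robot, y to its left, z up, the work surface at z = 0. Lengths are in m, angles in rad, forces in N, time in s.
With the tool pointing down it reaches from about 0.375 to 0.9 m from the base axis. Payload 3.1 kg.
Tool frame: the origin (TCP) lies midway between the tips of the shut fingers; the grasp point (between the pads) lies 19 mm behind it; z points along the fingers, y is the direction in which the jaws open and shut (so a half turn about z gives the same grasp; the last joint's range is limited). The gripper opens to 87 mm and grips with 3 to 60 N. Pads are 19 mm wide; open, the fingers measure 117 mm over their backs; the gripper's body (75 mm by 190 mm) begins 51 mm behind the grasp point.
Start: joints at [1.048, 0.527, 1.433, -0, 1.181, -0.178], TCP at [0.211, 0.588, 0.223] pointing down, gripper open.
Joint ranges: [-3.08, 3.08], [-0.75, 2.2], [0.22, 2.44], [-1.43, 4.57], [0, 2.65], [-2.85, 2.85]. Speed limits (rad/s): [2.79, 2.79, 3.14, 3.14, 3.14, 3.14].

### API

Orientations are given as a unit quaternion [w, x, y, z].
In Python, from station import ctrl gives the robot as it stands.
- The arm moves only by the tool servo_tool, never from a script. Its argument "motion" is a list of rows, each a list of 7 numbers: the shift along the tool's x, y, z in mm, then the turn, a rotation vector about the tool's x, y, z in degrees, then the opening, from 0 (shut) to 1 (fully open). In form: [[tx, ty, tz, wx, wy, wz, claw], ...]. A call has 1 to 20 rows; each row shifts and turns the commanded pose from where the row before left it, along the tool's axes as they then stand; what a row does not reach is not made up. A row lasts 1/8 s, in which the tool goes at most 62.5 mm and 10.7 degrees, less where a joint would pass 70% of its speed; a pose out of reach is approached as far as the arm can. A call with a gripper value outside its range is refused whole. The fingers move at their own pace and stop on an object; "force" is the grip in N (left out, the last holds). Time passes only in rows, so rows that do not move let the fingers close. It gives the time, the measured TCP pose, the force and the opening at its end, in the units of the state.
- ctrl.get_state(): the state, without advancing time (a new reading comes with each control period).
- ctrl.read_camera(name): name is "scene" or "top" or "wrist"; returns a dict with "img" (480x640x3 uint8, red, green, blue), "range_z" (480x640 float32, m along the optical axis (not along the pixel's ray), 0 where there is no reading), "mtx" (3x3 intrinsics, pixels), "rvec" (rotation vector, rad) and "tvec" (3), from world to camera coordinates, as OpenCV has them. Camera axes: x right, y down, z forward; pixel columns grow to the right and rows downward; lengths in m; the calibration is good to about 2 mm. A picture is of the moment at which its call begins.
- ctrl.hand_in(): hands the job in, once; it reports no verdict.
The state is a dict: "time": time; "joint_pos": joint angles; "qd": joint speeds; "effort": joint torques, N m; "position": TCP position; "eef_rot": TCP orientation; "wrist_force": force on the tool from outside, world axes, zero at the start; "moment": the same for the moment, N m; "grip_width": finger opening in m.
Only numpy, scipy, OpenCV 4.12 (cv2) and the standard library are available. Lean on these libraries where they do the work, as an engineer would, in place of code of your own. Each camera call takes 0.05 s, during which the arm holds its last target.

## Working session

There is one attempt and no reset: what is moved stays moved. The work goes in short steps, Python scripts to look and compute and a tool call to move; the robot and the scene stay as the last step left them, time stands still between calls to the robot, and variables do not carry over. Pictures are saved under pics/ and viewed, and the job is handed in when it is done.

Besides the shell and the picture viewer there is one more tool, called after "Request:" in YAML: its name, and indented under it one key for each argument. servo_tool: Moves the arm, as the interface text tells. Its arguments: {"type":"object","properties":{"motion":{"type":"array","items":{"type":"array","items":{"type":"number"}}},"force":{"type":"number"}},"required":["motion"]}

```bash
mkdir -p pics; ls; python3 - <<'E'
from station import ctrl
import cv2,numpy as np
s=ctrl.get_state();print({k:np.round(v,3).tolist() for k,v in s.items()})
for n in("scene","top","wrist"):
    c=ctrl.read_camera(n);cv2.imwrite(f"pics/{n}0.png",c["img"][:,:,::-1]);np.savez(f"pics/{n}0.npz",**c)
    print(n,np.round(c["mtx"],1).tolist(),np.round(c["rvec"],3),np.round(c["tvec"],3))
E
```

```text
pics
{'time': 0.0, 'joint_pos': [1.048, 0.528, 1.434, -0.0, 1.181, -0.179], 'qd': [-0.001, -0.001, -0.001, -0.0, 0.001, 0.001], 'effort': [-0.002, -44.005, -17.659, 0.063, 0.058, -0.0], 'position': [0.211, 0.588, 0.222], 'eef_rot': [-0.0, 0.172, 0.985, -0.001], 'wrist_force': [-0.336, -0.093, -0.674], 'moment': [0.021, 0.038, 0.023], 'grip_width': 0.087}
scene [[485.8, 0.0, 319.4], [0.0, 485.8, 232.9], [0.0, 0.0, 1.0]] [ 1.734  1.477 -0.803] [ 0.006 -0.214  1.477]
top [[526.5, 0.0, 326.0], [0.0, 526.5, 237.8], [0.0, 0.0, 1.0]] [ 2.1   -2.127  0.189] [-0.096  0.515  1.168]
wrist [[420.1, 0.0, 320.8], [0.0, 420.1, 233.6], [0.0, 0.0, 1.0]] [-2.368 -1.665 -0.239] [-0.625 -0.034  0.391]
```

View pics/top0.png

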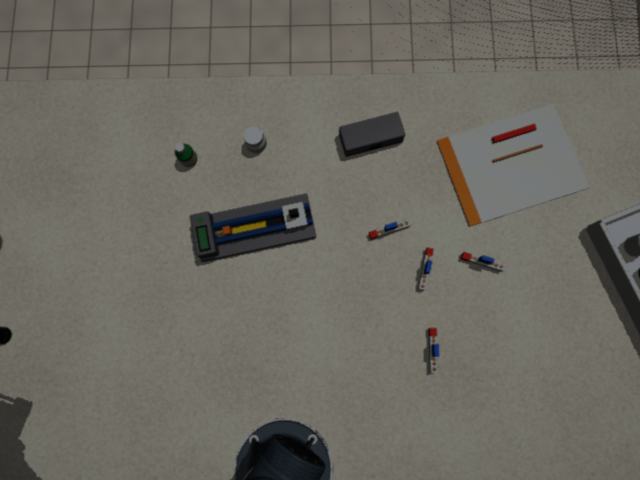

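View pics/scene0.png

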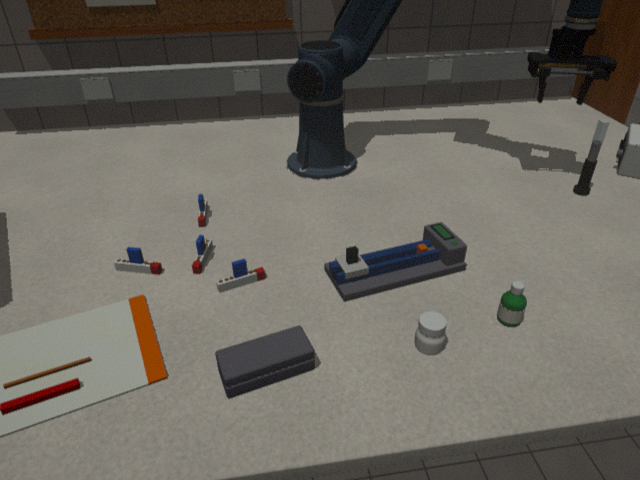

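View pics/wrist0.png

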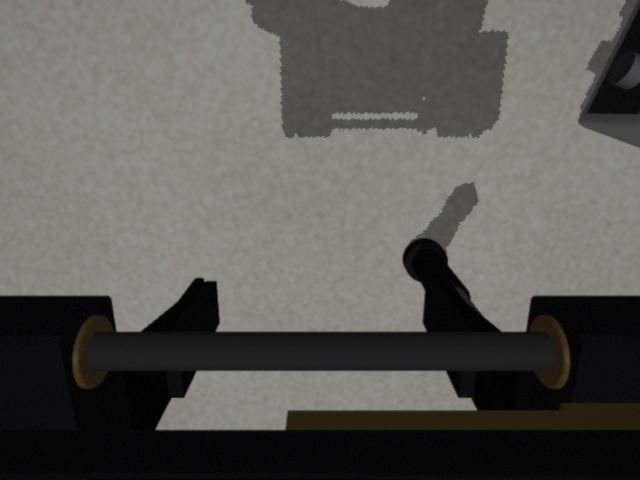

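The top view shows four strip look-alikes, at (389,230), (427,268), (482,261) and (433,350). Image left is the robot's left, so I choose (389,230). The reader is at (253,227), with its housing at (203,235) and its handle at (294,213). The bottle is at (185,152), the jar at (254,138) and the case at (372,133).

```bash
cat > h.py <<'E'
import numpy as np,cv2
def cam(c):
    R=cv2.Rodrigues(np.asarray(c["rvec"],float))[0];t=np.asarray(c["tvec"],float).ravel();return R,t,np.asarray(c["mtx"])
def plane(c,uv,z):
    R,t,K=cam(c);uv=np.atleast_2d(uv).astype(float)
    d=np.c_[uv,np.ones(len(uv))]@np.linalg.inv(K).T@R;o=-R.T@t
    return o+d*((z-o[2])/d[:,2])[:,None]
def pts(c):
    R,t,K=cam(c);v,u=np.mgrid[:480,:640];z=c["range_z"]
    p=np.stack([(u-K[0,2])/K[0,0]*z,(v-K[1,2])/K[1,1]*z,z],-1)
    return (p-t)@R
def proj(c,p):
    R,t,K=cam(c);q=(np.atleast_2d(p)@R.T+t)@K.T;return q[:,:2]/q[:,2:]
def masks(c):
    h=cv2.cvtColor(c["img"],cv2.COLOR_RGB2HSV).astype(int);H,S,V=h[...,0],h[...,1],h[...,2]
    return dict(blue=(abs(H-112)<14)&(S>130)&(V>50),red=((H<6)|(H>174))&(S>150)&(V>60),yellow=(abs(H-27)<6)&(S>150)&(V>90),orange=(abs(H-13)<6)&(S>150)&(V>100),green=(abs(H-65)<20)&(S>100)&(V>50))
def blobs(m,amin=15):
    n,l,s,ce=cv2.connectedComponentsWithStats(m.astype(np.uint8));return [(l==i,s[i],ce[i]) for i in range(1,n) if s[i,4]>=amin]
E
python3 - <<'E'
from h import *
for n in("top","scene"):
    c=dict(np.load(f"pics/{n}0.npz"));P=pts(c);M=masks(c)
    print(n)
    for k in M:
        for m,s,ce in blobs(M[k]):
            p=P[m&(c["range_z"]>0)]
            r=cv2.minAreaRect(p[:,:2].astype(np.float32)*1000)
            print(k,np.round(ce),s[4],"mean",np.round(p.mean(0),3),"zmax",np.round(p[:,2].max(),3),"rect",np.round(r[0]),np.round(r[1]),round(r[2],1))
c=dict(np.load("pics/top0.npz"));P=pts(c)
for n,(u,v) in dict(bottle=(181,149),jar=(254,133),case=(372,130)).items(): print(n,np.round(P[v,u],3))
im=c["img"][190:290,180:500,::-1];cv2.imwrite("pics/crop0.png",cv2.resize(im,None,fx=2.5,fy=2.5,interpolation=cv2.INTER_CUBIC))
E
```

```text
top
blue [306. 205.] 17 mean [ 0.595 -0.056  0.044] zmax 0.05 rect [595. -56.] [10.  9.] 81.3
blue [248. 217.] 224 mean [0.567 0.081 0.044] zmax 0.049 rect [567.  83.] [ 10. 163.] 11.4
blue [309. 220.] 18 mean [ 0.558 -0.063  0.044] zmax 0.047 rect [558. -63.] [ 9. 11.] 13.9
blue [391. 225.] 48 mean [ 0.539 -0.252  0.057] zmax 0.062 rect [ 539. -252.] [ 8. 28.] 17.3
blue [250. 233.] 228 mean [0.529 0.074 0.044] zmax 0.052 rect [529.  75.] [ 10. 163.] 11.5
blue [487. 259.] 48 mean [ 0.458 -0.468  0.058] zmax 0.062 rect [ 458. -468.] [27. 10.] 74.9
blue [428. 266.] 49 mean [ 0.443 -0.334  0.055] zmax 0.063 rect [ 447. -337.] [17. 36.] 48.0
blue [436. 350.] 60 mean [ 0.257 -0.342  0.056] zmax 0.061 rect [ 256. -346.] [21. 26.] 80.2
red [514. 133.] 223 mean [ 0.777 -0.568  0.015] zmax 0.023 rect [ 777. -568.] [ 14. 109.] 17.3
red [373. 234.] 45 mean [ 0.527 -0.213  0.021] zmax 0.026 rect [ 527. -213.] [15. 16.] 31.1
red [429. 251.] 42 mean [ 0.483 -0.344  0.021] zmax 0.026 rect [ 483. -345.] [17. 15.] 72.4
red [466. 256.] 46 mean [ 0.471 -0.429  0.022] zmax 0.027 rect [ 472. -429.] [18. 
[... 2059 characters left out ...]
[ 0.672 -0.424  0.006] zmax 0.01 rect [ 660. -427.] [231.  30.] 17.3
orange [ 75. 362.] 15 mean [ 0.715 -0.534  0.011] zmax 0.013 rect [ 715. -533.] [ 4. 22.] 18.1
orange [ 50. 370.] 21 mean [ 0.726 -0.57   0.011] zmax 0.013 rect [ 726. -570.] [ 4. 30.] 14.9
orange [ 30. 376.] 18 mean [ 0.734 -0.599  0.01 ] zmax 0.013 rect [ 734. -599.] [ 4. 24.] 17.3
green [442. 231.] 95 mean [0.516 0.179 0.066] zmax 0.068 rect [515. 179.] [49. 18.] 13.8
green [454. 242.] 16 mean [0.56  0.188 0.065] zmax 0.067 rect [560. 188.] [ 8. 11.] 65.7
green [514. 301.] 319 mean [0.739 0.23  0.056] zmax 0.068 rect [738. 230.] [39. 25.] 59.0
bottle [0.722 0.232 0.086]
jar [0.768 0.066 0.062]
case [ 0.777 -0.216  0.048]
```

View pics/crop0.png

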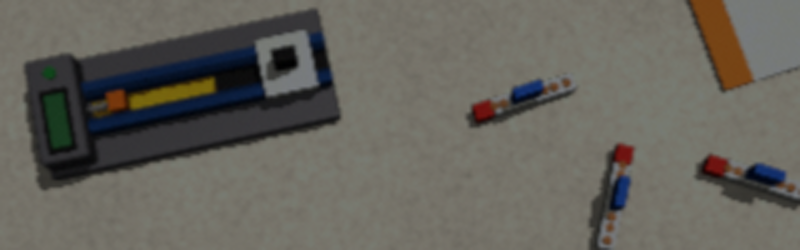

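The crop confirms the choice. It shows a white strip with a blue tab and its red nose at crop (484,110), facing the reader. Next I work out the camera mounting and a move to a viewing pose.

```bash
cat >> h.py <<'E'
from scipy.spatial.transform import Rotation as Ro
def tool(s):
    q=np.asarray(s["eef_rot"]);return Ro.from_quat([q[1],q[2],q[3],q[0]]).as_matrix(),np.asarray(s["position"])
def togo(s,p,yaw):
    """tool-frame shift (mm) to TCP p, and rotvec (deg) so tool z down, tool y at world angle yaw(deg) mod 180"""
    R,o=tool(s);best=None
    for k in(0,180):
        a=np.radians(yaw+k);y=np.array([np.cos(a),np.sin(a),0]);z=np.array([0,0,-1.]);x=np.cross(y,z)
        w=Ro.from_matrix(R.T@np.c_[x,y,z]).as_rotvec(degrees=True)
        if best is None or np.linalg.norm(w)<np.linalg.norm(best):best=w
    return np.round(R.T@(np.asarray(p)-o)*1000,1),np.round(best,2)
E
python3 - <<'E'
from h import *
from station import ctrl
s=ctrl.get_state();R,o=tool(s)
c=dict(np.load("pics/wrist0.npz"));Rc,t,K=cam(c)
print("cam in tool",R.T@(-Rc.T@t-o),"axes\n",np.round(R.T@Rc.T,3))
print(togo(s,[.541,-.252,.20],17.8))
print(togo(s,[.545,.06,.26],11.4))
E
```

```text
cam in tool [ 0.07767323  0.00071605 -0.16120101] axes
 [[-0.001 -0.959 -0.285]
 [ 1.    -0.001 -0.001]
 [ 0.    -0.285  0.959]]
(array([-594.5, -678.7,   22.7]), array([-9.000e-02,  3.000e-02,  5.244e+01]))
(array([-492.8, -383.8,  -37.7]), array([-9.000e-02,  3.000e-02,  5.884e+01]))
```

Request:
servo_tool:
  motion:
    - [-35.2,-27.4,-2,0,0,0,1]
    - [-35.2,-27.4,-2,0,0,0,1]
    - [-35.2,-27.4,-2,0,0,0,1]
    - [-35.2,-27.4,-2,0,0,0,1]
    - [-35.2,-27.4,-2,0,0,0,1]
    - [-35.2,-27.4,-2,0,0,0,1]
    - [-35.2,-27.4,-2,0,0,0,1]
    - [-35.2,-27.4,-2,0,0,0,1]
    - [-35.2,-27.4,-2,0,0,0,1]
    - [-35.2,-27.4,-2,0,0,0,1]
    - [-35.2,-27.4,-2,0,0,0,1]
    - [-35.2,-27.4,-2,0,0,0,1]
    - [-35.2,-27.4,-2,0,0,0,1]
    - [-35.2,-27.4,-2,0,0,0,1]
    - [0,0,0,0,0,9.8,1]
    - [0,0,0,0,0,9.8,1]
    - [0,0,0,0,0,9.8,1]
    - [0,0,0,0,0,9.8,1]
    - [0,0,0,0,0,9.8,1]
    - [0,0,0,0,0,9.8,1]

```text
time: 2.65
position: [0.545, 0.0606, 0.2502]
eef_rot: [-0.0, 0.635, 0.772, -0.0]
wrist_force: [0.1, -0.9, -0.7]
grip_width: 0.087
```

```bash
python3 - <<'E'
from h import *
from station import ctrl
c=ctrl.read_camera("wrist");cv2.imwrite("pics/w1.png",c["img"][:,:,::-1]);np.savez("pics/w1.npz",**c)
s=ctrl.get_state();print(s["time"],s["position"],s["eef_rot"],s["wrist_force"])
P=pts(c);M=masks(c)
for k in("blue","yellow","orange","green","red"):
    for m,st,ce in blobs(M[k],100):
        p=P[m&(c["range_z"]>0)]
        r=cv2.minAreaRect(p[:,:2].astype(np.float32)*1000)
        print(k,np.round(ce),st[4],"med",np.round(np.median(p,0),4),"rect",np.round(r[0],1),np.round(r[1],1),round(r[2],1))
E
```

```text
2.7 [0.54512023 0.06067096 0.25026616] [-2.96283359e-04  6.36690503e-01  7.71119382e-01 -1.19259065e-04] [ 0.00818197  0.82922731 -0.47395335]
blue [306. 175.] 2806 med [0.529  0.0797 0.0427] rect [530.   75.6] [ 13.8 167.8] 11.5
blue [345. 182.] 2552 med [0.5637 0.0791 0.0428] rect [563.2  82.4] [ 13.5 167.3] 11.4
blue [344. 325.] 108 med [ 0.5921 -0.0575  0.043 ] rect [591.3 -57.6] [11.6 10.6] 12.8
blue [308. 326.] 117 med [ 0.5584 -0.0646  0.0427] rect [560.1 -77.2] [12.1 36.2] 7.4
yellow [325. 172.] 1514 med [0.5457 0.0831 0.0195] rect [546.2  82.3] [17.4 80.4] 11.6
orange [325. 118.] 378 med [0.5354 0.1316 0.0462] rect [534.9 131.6] [16.4 15.4] 11.0
green [585.  39.] 1090 med [0.7195 0.2272 0.0574] rect [723.5 228.7] [22.7 38.6] 70.1
green [370.  45.] 196 med [0.5586 0.1904 0.0651] rect [558.5 190.3] [10.7 10.9] 13.0
red [258. 425.] 130 med [ 0.5265 -0.2088  0.0212] rect [ 526.6 -208.7] [15.2 13.7] 9.5
```

View pics/w1.png

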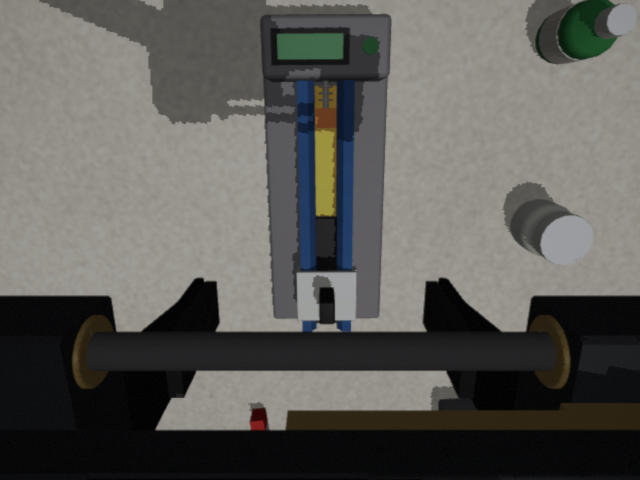

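The wrist view shows the reader upright in the image: pusher at (325,118), yellow floor at (325,172), step at row 217 and handle at (326,305). This gives yaw 11.45° and a seat near (0.5442, 0.0906). Next I go and look at the strip.

```bash
python3 - <<'E'
from h import *
from station import ctrl
print(togo(ctrl.get_state(),[.559,-.309,.18],17.8))
E
```

```text
(array([-365.6,  -56.3,   70.2]), array([-0.03, -0.02, -6.89]))
```

Request:
servo_tool:
  motion:
    - [-40.6,-6.3,7.8,0,0,0,1]
    - [-40.6,-6.3,7.8,0,0,0,1]
    - [-40.6,-6.3,7.8,0,0,0,1]
    - [-40.6,-6.3,7.8,0,0,0,1]
    - [-40.6,-6.3,7.8,0,0,0,1]
    - [-40.6,-6.3,7.8,0,0,0,1]
    - [-40.6,-6.3,7.8,0,0,0,1]
    - [-40.6,-6.3,7.8,0,0,0,1]
    - [-40.6,-6.3,7.8,0,0,0,1]
    - [0,0,0,0,0,-6.9,1]
    - [0,0,0,0,0,0,1]

```text
time: 4.08
position: [0.5618, -0.3091, 0.1797]
eef_rot: [-0.001, 0.586, 0.811, 0.0]
wrist_force: [0.3, -0.4, 0.1]
grip_width: 0.0869
```

```bash
python3 - <<'E'
from h import *
from station import ctrl
c=ctrl.read_camera("wrist");cv2.imwrite("pics/w2.png",c["img"][:,:,::-1]);np.savez("pics/w2.npz",**c)
s=ctrl.get_state();print(s["time"],s["position"],s["eef_rot"],s["wrist_force"])
P=pts(c);M=masks(c)
for k in("blue","red"):
    for m,st,ce in blobs(M[k],100):
        p=P[m&(c["range_z"]>0)]
        zt=p[:,2].max();q=p[p[:,2]>np.percentile(p[:,2],95)-.006]
        r=cv2.minAreaRect(q[:,:2].astype(np.float32)*1000)
        print(k,np.round(ce),st[4],"med",np.round(np.median(q,0),4),"rect",np.round(r[0],1),np.round(r[1],1),round(r[2],1))
E
```

```text
4.125 [ 0.56198383 -0.30855269  0.17993741] [-5.12681328e-04  5.85703028e-01  8.10525564e-01  9.78142397e-05] [-0.55413355  0.80466237  0.29699268]
blue [314. 135.] 575 med [ 0.5387 -0.2511  0.0571] rect [ 538.7 -251.2] [ 9.1 26.6] 16.3
blue [147. 205.] 593 med [ 0.4428 -0.3326  0.057 ] rect [ 442.5 -332.8] [10.  27.5] 76.3
red [315.  73.] 515 med [ 0.5263 -0.212   0.0211] rect [ 526.4 -212.5] [14.4 16.9] 18.2
red [211. 222.] 406 med [ 0.4825 -0.3426  0.0212] rect [ 482.2 -342.7] [15.1 17.4] 76.5
```

View pics/w2.png

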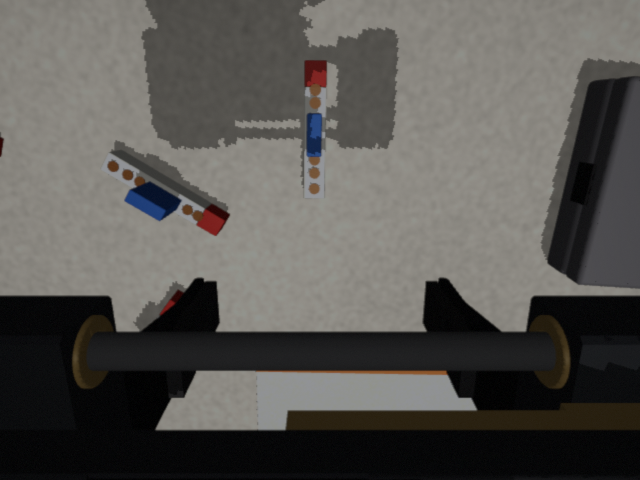

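The wrist view shows the target strip with its tab at (314,135) and red nose at (315,73). That puts the tab at (0.5388, -0.2512), yaw about 17.6°, with free space for the fingers.

```bash
python3 - <<'E'
from h import *
from station import ctrl
print(togo(ctrl.get_state(),[.5388,-.2512,.026],17.6))
E
```

```text
(array([ 61.6,  -3.9, 154. ]), array([-0.03, -0.05,  0.69]))
```

Request:
servo_tool:
  motion:
    - [30.8,-2,0,0,0,0.7,1]
    - [30.8,-1.9,0,0,0,0,1]
    - [0,0,40,0,0,0,1]
    - [0,0,40,0,0,0,1]
    - [0,0,25,0,0,0,0.5]
    - [0,0,0,0,0,0,0.5]
    - [0,0,0,0,0,0,0.5]
  force: 45

```text
time: 5.0
position: [0.5403, -0.2514, 0.0764]
eef_rot: [0.001, 0.59, 0.807, 0.0]
wrist_force: [0.7, 0.4, -0.0]
grip_width: 0.0647
```

```bash
python3 - <<'E'
from h import *
from station import ctrl
s=ctrl.get_state();print(togo(s,[.5388,-.2512,.026],17.6),s["position"],s["wrist_force"],s["grip_width"])
for n in("wrist",):
    c=ctrl.read_camera(n);cv2.imwrite(f"pics/{n}3.png",c["img"][:,:,::-1])
E
```

```text
(array([ 0.8, -1.4, 50.4]), array([0.06, 0.08, 0.07])) [ 0.54031699 -0.25144091  0.07639921] [ 0.66591184  0.39419975 -0.02968871] 0.06470200191935664
```

View pics/wrist3.png

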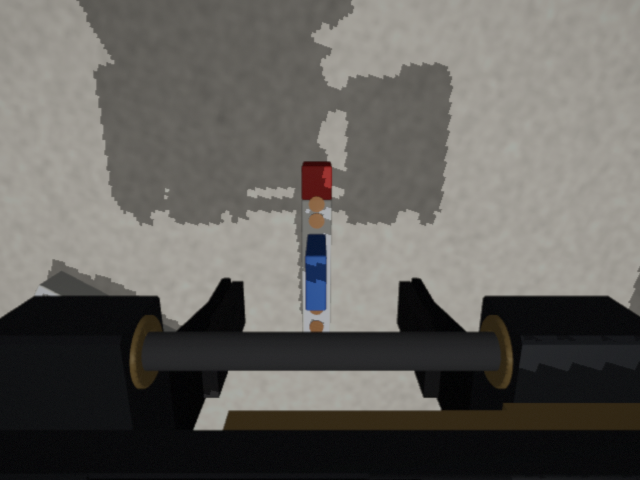

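The tab at (316,275) is about 1.5 mm left of the jaw centre, which agrees with the numbers. I go down and grip.

Request:
servo_tool:
  motion:
    - [0.8,-1.5,25,0,0,0,0.5]
    - [0,0,25,0,0,0,0.5]
    - [0,0,0,0,0,0,0.5]
    - [0,0,0,0,0,0,0]
    - [0,0,0,0,0,0,0]
    - [0,0,0,0,0,0,0]
    - [0,0,0,0,0,0,0]
    - [0,0,0,0,0,0,0]
    - [0,0,0,0,0,0,0]

```text
time: 6.18
position: [0.538, -0.2512, 0.0257]
eef_rot: [0.0, 0.59, 0.807, -0.0]
wrist_force: [-0.4, 1.7, 3.0]
grip_width: 0.0101
```

```bash
python3 - <<'E'
from h import *
from station import ctrl
s=ctrl.get_state();print(s["position"],s["wrist_force"],s["grip_width"])
# seat target: center at reader y=-22 at clearance height
yaw=np.radians(11.45);u=np.array([-np.sin(yaw),np.cos(yaw)])
seat=np.array([.5442,.0906])
s2=dict(s);s2["position"]=np.array(s["position"])+[0,0,.08]
p=seat-.060*u
print(p,togo(s2,[p[0],p[1],.12],11.45))
E
```

```text
[ 0.53800436 -0.25118986  0.02570043] [-0.42218208  1.66631329  3.01149858] 0.010050838157394704
[0.55611076 0.0317941 ] (array([264.2, 103. , -14.4]), array([0.01, 0.02, 6.2 ]))
```

Request:
servo_tool:
  motion:
    - [0,0,-30,0,0,0,0]
    - [0,0,-40,0,0,0,0]
    - [0,0,-40,0,0,0,0]
    - [30,10,0,0,0,0,0]
    - [40,15.5,0,0,0,0,0]
    - [40,15.5,0,0,0,0,0]
    - [40,15.5,0,0,0,0,0]
    - [40,15.5,0,0,0,0,0]
    - [40,15.5,0,0,0,0,0]
    - [34,15.5,0,0,0,0,0]
    - [0,0,0,0,0,6.2,0]
    - [0,0,0,0,0,0,0]
    - [0,0,0,0,0,0,0]

```text
time: 7.8
position: [0.5559, 0.0313, 0.1351]
eef_rot: [-0.0, 0.633, 0.774, -0.0]
wrist_force: [0.8, -1.5, -1.3]
grip_width: 0.0097
```

```bash
python3 - <<'E'
from h import *
from station import ctrl
c=ctrl.read_camera("wrist");cv2.imwrite("pics/w4.png",c["img"][:,:,::-1]);np.savez("pics/w4.npz",**c)
s=ctrl.get_state();print(s["time"],s["position"],s["eef_rot"],s["wrist_force"],s["grip_width"])
yaw=np.radians(11.45);u=np.array([-np.sin(yaw),np.cos(yaw)]);x=np.array([u[1],-u[0]])
seat=np.array([.5442,.0906])
d=np.array(s["position"])[:2]-seat;print("tcp in reader",d@x,d@u)
P=pts(c);M=masks(c)
for k in M:
    for m,st,ce in blobs(M[k],100):
        p=P[m&(c["range_z"]>0)]
        r=cv2.minAreaRect(p[:,:2].astype(np.float32)*1000)
        q=np.array(r[0])/1000-seat
        print(k,np.round(ce),st[4],"med",np.round(np.median(p,0),4),"rect",np.round(r[0],1),np.round(r[1],1),round(r[2],1),"rdr",np.round(q@x,4),np.round(q@u,4))
E
```

```text
7.85 [0.55588576 0.03120853 0.13517776] [-1.58333637e-04  6.32951454e-01  7.74191459e-01 -1.31871725e-04] [-0.1663469   1.14571073 -0.81094526] 0.009620005757415324
tcp in reader -0.00033676718005344494 -0.06052925209249997
blue [291. 133.] 6070 med [0.5266 0.0946 0.0427] rect [529.9  75.9] [ 13.9 167.4] 11.4 rdr -0.017 -0.0116
blue [349. 131.] 5965 med [0.5592 0.1027 0.0428] rect [562.9  82.8] [ 15.5 167.5] 10.8 rdr 0.0168 -0.0114
blue [321. 303.] 1623 med [0.5543 0.0444 0.163 ] rect [554.9  40.8] [10.  10.5] 12.5 rdr 0.0006 -0.0509
blue [320. 373.] 156 med [0.5589 0.0196 0.1666] rect [558.8  19.4] [9.4 3. ] 11.6 rdr 0.0002 -0.0727
red [321. 202.] 1814 med [0.5481 0.0735 0.1305] rect [548.5  71.9] [15.4 17.9] 10.6 rdr 0.0005 -0.0192
yellow [320. 129.] 1596 med [0.5432 0.0955 0.0196] rect [543.4  95.5] [18.3 56.2] 11.3 rdr 0.0002 0.005
orange [320.  64.] 946 med [0.536  0.1318 0.0461] rect [536.4 131.8] [17.7 15.9] 11.2 rdr 0.0005 0.042
orange [320. 384.] 104 med [ 0.5645 -0.0103  0.1313] rect [564.7  -9.9] [6.  6.7] 0.8 rdr 0.0002 -0.1026
```

View pics/w4.png

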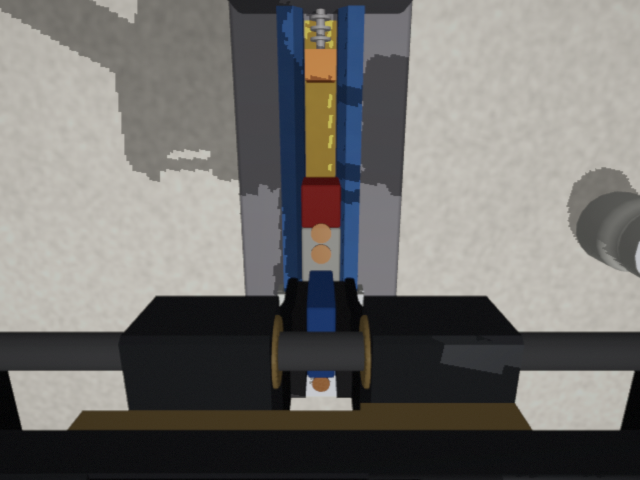

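The strip hangs centred over the channel, with its nose at (321,202), walls at columns 291 and 349, and pusher at (320,64). The x error is below 0.6 mm. I move to y = -20 and lower it.

Request:
servo_tool:
  motion:
    - [20,0,0,0,0,0,0]
    - [20,0,0,0,0,0,0]
    - [0,0,0,0,0,0,0]
    - [0,0,25,0,0,0,0]
    - [0,0,25,0,0,0,0]
    - [0,0,15,0,0,0,0]
    - [0,0,10,0,0,0,0]
    - [0,0,5,0,0,0,0]
    - [0,0,0,0,0,0,0]
    - [0,0,0,0,0,0,0]

```text
time: 9.1
position: [0.5485, 0.0709, 0.0559]
eef_rot: [0.0, 0.633, 0.774, 0.0]
wrist_force: [-0.2, -0.2, 0.4]
grip_width: 0.0099
```

```bash
cat > look.py <<'E'
from h import *
from station import ctrl
import sys
n=sys.argv[1]
c=ctrl.read_camera("wrist");cv2.imwrite(f"pics/{n}.png",c["img"][:,:,::-1]);np.savez(f"pics/{n}.npz",**c)
s=ctrl.get_state();print(s["time"],np.round(s["position"],4),np.round(s["eef_rot"],4),np.round(s["wrist_force"],1),np.round(s["moment"],2),round(s["grip_width"],4))
yaw=np.radians(11.45);u=np.array([-np.sin(yaw),np.cos(yaw)]);x=np.array([u[1],-u[0]])
seat=np.array([.5442,.0906])
d=np.array(s["position"])[:2]-seat;print("tcp in reader",d@x,d@u)
P=pts(c);M=masks(c)
for k in M:
    for m,st,ce in blobs(M[k],100):
        p=P[m&(c["range_z"]>0)]
        if len(p)<20: continue
        r=cv2.minAreaRect(p[:,:2].astype(np.float32)*1000)
        q=np.array(r[0])/1000-seat
        print(k,np.round(ce),st[4],"med",np.round(np.median(p,0),4),np.round(r[1],1),round(r[2],1),"rdr",np.round(q@x,4),np.round(q@u,4))
E
python3 look.py w5
```

```text
9.15 [0.5485 0.0709 0.0559] [5.000e-04 6.331e-01 7.741e-01 3.000e-04] [ 0.5 -0.2  0. ] [-0.05  0.03 -0.  ] 0.0097
tcp in reader 0.0003117323171467474 -0.020181143682439017
blue [278. 179.] 7565 med [0.5221 0.1176 0.0427] [15.2 98.5] 11.8 rdr -0.0162 0.0226
blue [358. 177.] 7240 med [0.5546 0.1255 0.0427] [14.1 98.8] 11.5 rdr 0.0169 0.0226
blue [321. 303.] 1650 med [0.547  0.0839 0.0836] [10.4 10.2] 11.1 rdr 0.0012 -0.0107
blue [320. 373.] 154 med [0.5516 0.059  0.0873] [9.4 3.8] 12.2 rdr 0.0009 -0.0326
blue [295. 404.] 124 med [0.5493 0.0059 0.0392] [ 4.4 66.3] 10.2 rdr -0.0115 -0.0633
blue [345. 404.] 174 med [0.5729 0.0124 0.0409] [ 6.2 60.8] 10.8 rdr 0.0133 -0.0577
red [321. 202.] 1818 med [0.5409 0.113  0.0512] [16.4 17.8] 11.4 rdr 0.0018 0.021
yellow [304. 107.] 464 med [0.5261 0.1474 0.0195] [ 5.9 18.2] 10.9 rdr -0.006 0.0595
yellow [333. 111.] 345 med [0.5397 0.1476 0.0195] [ 6.  18.5] 11.6 rdr 0.0062 0.0593
orange [318. 150.] 1776 med [0.5358 0.1322 0.0461] [16.7 16.1] 11.3 rdr -0.0001 0.0421
green [421.   4.] 281 med [0.5593 0.1864 0.065 ] [10.3  3.7] 13.7 rdr 0.0338 0.0908
```

View pics/w5.png

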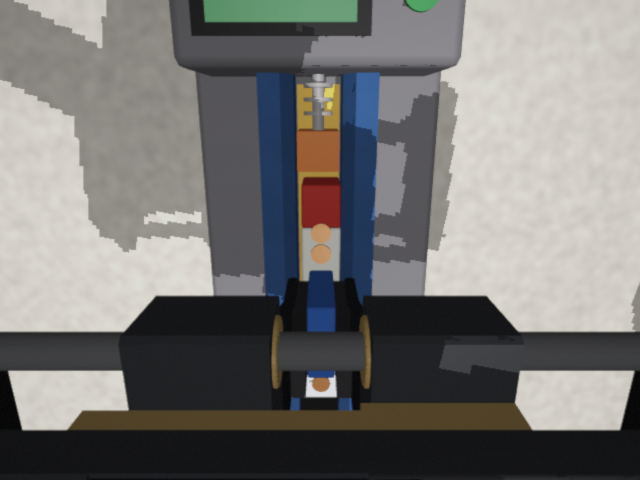

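The strip is in the channel: nose at (321,202), pusher at (318,150), about 1 mm to the right of centre. I shift it 1 mm left and push the pusher back.

Request:
servo_tool:
  motion:
    - [4,-1.2,1,0,0,0,0]
    - [5,0,0,0,0,0,0]
    - [5,0,0,0,0,0,0]
    - [5,0,0,0,0,0,0]
    - [4,0,0,0,0,0,0]
    - [0,0,0,0,0,0,0]
    - [0,0,0,0,0,0,0]

```text
time: 10.02
position: [0.5426, 0.093, 0.0544]
eef_rot: [0.0, 0.633, 0.774, 0.0]
wrist_force: [0.6, -3.9, 1.2]
grip_width: 0.0099
```

```bash
python3 look.py w6|grep -v green
```

```text
10.075 [0.5426 0.093  0.0544] [3.000e-04 6.331e-01 7.741e-01 1.000e-04] [ 1.5 -3.7  2.2] [-0.84 -0.1   0.03] 0.0098
tcp in reader -0.0010813616093901853 0.0026661406322216617
blue [282. 211.] 5227 med [0.5202 0.1267 0.0427] [13.8 74.3] 11.5 rdr -0.0168 0.0338
blue [361. 212.] 5222 med [0.5527 0.1329 0.0428] [14.6 73.7] 11.7 rdr 0.0166 0.034
blue [321. 303.] 1635 med [0.5411 0.106  0.0822] [10.4 10.6] 10.8 rdr -0.0002 0.0122
blue [320. 373.] 157 med [0.5457 0.0812 0.0858] [9.4 3.3] 9.5 rdr -0.0006 -0.0095
blue [296. 404.] 151 med [0.5437 0.0302 0.0401] [ 5.3 61.7] 11.3 rdr -0.0126 -0.0379
blue [346. 404.] 131 med [0.5677 0.0351 0.0397] [ 4.7 58.8] 12.2 rdr 0.0119 -0.0355
red [320. 204.] 1591 med [0.535  0.1339 0.0498] [15.6 17.9] 11.2 rdr -0.0005 0.0437
orange [322. 163.] 1792 med [0.5324 0.1499 0.0462] [17.  41.4] 12.5 rdr 0.0004 0.0479
```

View pics/w6.png

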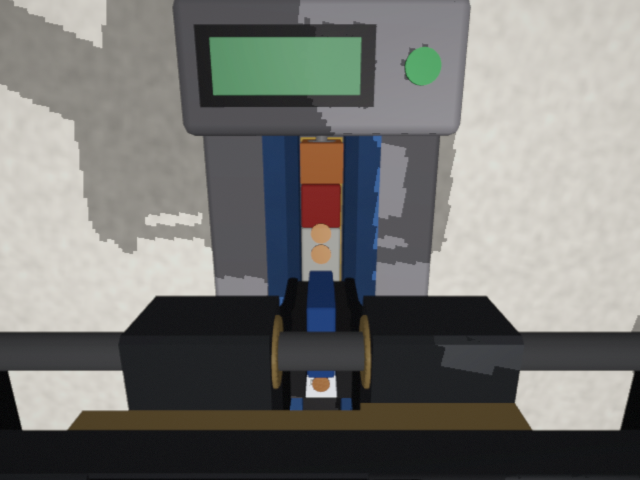

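The nose at (320,204) is on the pusher and the strip centre is at y = +2.7, past the step. Now I lower it.

Request:
servo_tool:
  motion:
    - [0,0,3,0,0,0,0]
    - [0,0,3,0,0,0,0]
    - [0,0,2,0,0,0,0]
    - [0,0,0,0,0,0,0]
    - [0,0,0,0,0,0,0]

```text
time: 10.7
position: [0.5423, 0.0932, 0.046]
eef_rot: [-0.0, 0.633, 0.774, -0.0]
wrist_force: [2.1, -4.6, -1.9]
grip_width: 0.0098
```

```bash
python3 look.py w7|grep -v green
```

```text
10.75 [0.5423 0.0932 0.046 ] [-1.000e-04  6.331e-01  7.741e-01 -1.000e-04] [ 2.  -4.  -2.1] [-0.89 -0.27 -0.07] 0.0097
tcp in reader -0.0013791588048572083 0.0029379924266501913
blue [281. 212.] 5437 med [0.5198 0.1283 0.0427] [13.8 69.9] 11.5 rdr -0.0169 0.036
blue [363. 213.] 5471 med [0.5524 0.1344 0.0428] [14.9 69.8] 11.3 rdr 0.0165 0.036
blue [321. 303.] 1636 med [0.5407 0.1062 0.0739] [10.3 10.7] 11.4 rdr -0.0005 0.0122
blue [320. 373.] 156 med [0.5453 0.0814 0.0774] [9.4 3.6] 9.8 rdr -0.0008 -0.0093
blue [296. 404.] 146 med [0.5426 0.037  0.0396] [ 4.9 16.6] 11.6 rdr -0.0125 -0.0552
blue [347. 404.] 108 med [0.566  0.0417 0.0393] [ 3.8 56.3] 12.6 rdr 0.0113 -0.0333
red [320. 206.] 1437 med [0.5348 0.1333 0.0413] [15.2 16.2] 11.5 rdr -0.0006 0.0433
orange [322. 166.] 1942 med [0.5323 0.1503 0.0461] [18.5 38.6] 11.4 rdr 0.0007 0.0493
```

View pics/w7.png

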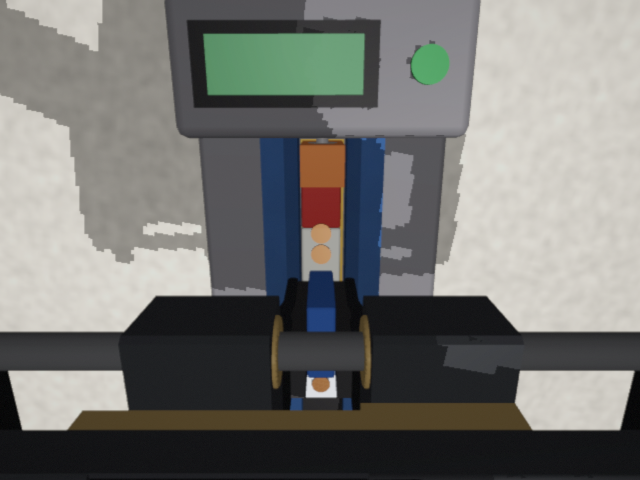

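The strip is down, with its top about 42.6 mm above the bench. I ease it back to the step and let go.

Request:
servo_tool:
  motion:
    - [-1,0.5,0.6,0,0,0,0]
    - [-1.3,0.5,0,0,0,0,0]
    - [0,0,0,0,0,0,0]
    - [0,0,0,0,0,0,0.25]
    - [0,0,0,0,0,0,0.35]
    - [0,0,0,0,0,0,0.35]
    - [0,0,-20,0,0,0,0.35]
    - [0,0,-30,0,0,0,0.35]
    - [0,0,-30,0,0,0,0.35]
    - [-20,0,-20,0,0,0,0.35]
    - [-30,0,0,0,0,0,0.35]
    - [0,0,0,0,0,0,0.35]

```text
time: 12.25
position: [0.5544, 0.041, 0.1462]
eef_rot: [0.001, 0.634, 0.773, 0.0]
wrist_force: [0.0, 0.7, 0.2]
grip_width: 0.0306
```

```bash
python3 look.py w8|grep -v green
```

```text
12.3 [0.5536 0.0419 0.1458] [-3.000e-04  6.338e-01  7.735e-01  2.000e-04] [ 0.9  0.2 -0.5] [-0.02  0.01  0.03] 0.0303
tcp in reader -0.0004438685487924414 -0.049551399895981715
blue [292. 160.] 6022 med [0.5283 0.0853 0.0426] [ 13.9 170.5] 11.5 rdr -0.017 -0.0132
blue [346. 159.] 5934 med [0.5612 0.0931 0.0427] [ 13.9 169.7] 11.5 rdr 0.017 -0.0129
blue [318. 160.] 880 med [0.5439 0.0919 0.0772] [ 8.8 27.6] 11.4 rdr -0.0002 0.0004
red [318.  85.] 730 med [0.5356 0.1313 0.0411] [14.9 17.1] 12.2 rdr -0.0003 0.041
orange [318.  55.] 884 med [0.5329 0.1471 0.0461] [17.  15.9] 10.7 rdr 0.0004 0.0578
```

View pics/w8.png

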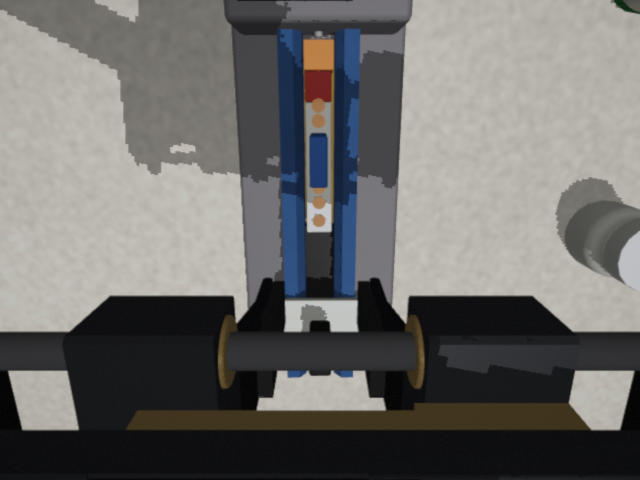

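The strip looks seated: tab at (318,160), red end at (318,85) against the pusher at (318,55). I check the tail height and locate the handle.

```bash
python3 - <<'E'
from h import *
yaw=np.radians(11.45);u=np.array([-np.sin(yaw),np.cos(yaw)]);x=np.array([u[1],-u[0]]);seat=np.array([.5442,.0906])
c=dict(np.load("pics/w8.npz"));P=pts(c)
for n,(u0,v0) in dict(tail=(312,224),tail2=(325,228),mid=(311,195),fore=(312,112),blk=(318,262),plate=(300,315)).items():
    p=P[v0,u0];d=p[:2]-seat;print(n,np.round(p,4),np.round([d@x,d@u],4))
for f in("w1","top0"):
    c=dict(np.load(f"pics/{f}.npz"));P=pts(c)
    d=P[...,:2]-seat;X=d@x;Y=d@u;Z=P[...,2]
    for nm,m in(("handle",(abs(X)<.03)&(Y<-.07)&(Y>-.17)&(Z>.074)&(Z<.095)),("plate",(abs(X)<.04)&(Y<-.07)&(Y>-.18)&(Z>.0462)&(Z<.055))):
        if m.sum()>5: print(f,nm,m.sum(),np.round(np.percentile(X[m],[2,50,98]),4),np.round(np.percentile(Y[m],[2,50,98]),4),np.round(np.median(Z[m]),4))
E
```

```text
tail [0.5486 0.046  0.0413] [-0.0045 -0.0446]
tail2 [0.5575 0.0452 0.0419] [ 0.004  -0.0472]
mid [0.5443 0.065  0.0419] [-0.005  -0.0251]
fore [0.5353 0.1154 0.0418] [-0.0039  0.026 ]
blk [0.5586 0.0151 0.0259] [-0.0008 -0.0769]
plate [ 0.5525 -0.0167  0.0488] [-0.0132 -0.1068]
w1 handle 415 [-0.0065  0.0004  0.0065] [-0.1297 -0.1175 -0.109 ] 0.0827
w1 plate 2425 [-0.0271 -0.0018  0.0269] [-0.1436 -0.1156 -0.0954] 0.0491
top0 handle 66 [-0.0056  0.0004  0.0077] [-0.1312 -0.1206 -0.1105] 0.0836
top0 plate 414 [-0.0258 -0.0042  0.0284] [-0.1455 -0.1206 -0.0845] 0.0496
```

The strip is flat: its top reads 41.3 to 41.9 mm all along, with a camera bias of about -1 mm. The handle is at reader y of about -0.1195, so the opening is about 72 mm. Next is the approach to the handle.

```bash
python3 - <<'E'
from h import *
from station import ctrl
yaw=np.radians(11.45);u=np.array([-np.sin(yaw),np.cos(yaw)]);seat=np.array([.5442,.0906])
p=seat-.1195*u;print(togo(ctrl.get_state(),[*p,.056],11.45))
E
```

```text
(array([-70. ,   0.6,  89.7]), array([-0.  , -0.04, -0.11]))
```

Request:
servo_tool:
  motion:
    - [-35,0.5,0,0,0,0,0.45]
    - [-35,0,0,0,0,0,0.45]
    - [0,0,0,0,0,0,0.45]
    - [0,0,40,0,0,0,0.45]
    - [0,0,35,0,0,0,0.45]
    - [0,0,14,0,0,0,0.45]
    - [0,0,0,0,0,0,0.45]
    - [0,0,0,0,0,0,0]
    - [0,0,0,0,0,0,0]
    - [0,0,0,0,0,0,0]
    - [0,0,0,0,0,0,0]
    - [0,0,0,0,0,0,0]
  force: 25

```text
time: 13.8
position: [0.5674, -0.0265, 0.0575]
eef_rot: [-0.0, 0.633, 0.774, -0.0]
wrist_force: [-3.4, -0.6, 5.5]
grip_width: 0.014
```

```bash
python3 look.py w9|grep -v green
```

```text
13.85 [ 0.5673 -0.0265  0.0574] [-4.000e-04  6.330e-01  7.742e-01 -5.000e-04] [-2.9 -1.6  5.2] [-0.22  0.56  0.03] 0.0139
tcp in reader -0.0005712886980452395 -0.11939051071152115
blue [279. 116.] 8594 med [0.5368 0.0453 0.0426] [13.8 99.8] 11.5 rdr -0.0167 -0.0493
blue [319.  16.] 994 med [0.5466 0.0776 0.0761] [9.2 5.4] 12.2 rdr -0.0002 -0.0116
blue [361. 116.] 8543 med [0.5693 0.0522 0.0427] [14.1 97.9] 11.5 rdr 0.017 -0.0483
```

View pics/w9.png

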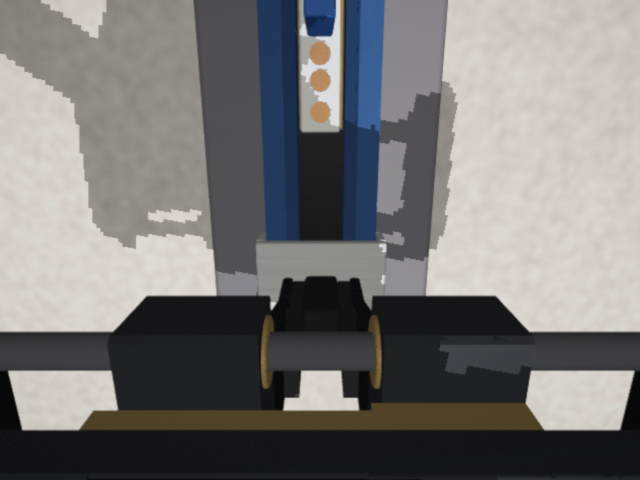

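The handle is gripped (opening 14 mm), and the plate's front edge is at row 242 with the strip's tail at row 130. I slide the rail shut.

Request:
servo_tool:
  motion:
    - [8,0,0,0,0,0,0]
    - [10,0,0,0,0,0,0]
    - [10,0,0,0,0,0,0]
    - [10,0,0,0,0,0,0]
    - [10,0,0,0,0,0,0]
    - [10,0,0,0,0,0,0]
    - [8,0,0,0,0,0,0]
    - [5,0,0,0,0,0,0]
    - [0,0,0,0,0,0,0]
    - [0,0,0,0,0,0,0]

```text
time: 15.1
position: [0.553, 0.0437, 0.0574]
eef_rot: [-0.001, 0.633, 0.774, -0.0]
wrist_force: [-3.2, 0.2, 5.9]
grip_width: 0.0137
```

```bash
python3 look.py w10|grep -v green
```

```text
15.15 [0.553  0.0436 0.0574] [-8.000e-04  6.331e-01  7.741e-01 -3.000e-04] [-3.1  0.5  6.6] [0.06 0.56 0.07] 0.0135
tcp in reader -0.0006738356070743871 -0.047782143672927255
blue [280. 116.] 8605 med [0.5226 0.1152 0.0426] [13.9 99. ] 11.5 rdr -0.0169 0.022
blue [361. 116.] 8545 med [0.5551 0.1221 0.0427] [16.3 98.7] 9.9 rdr 0.0168 0.0231
blue [320. 196.] 2342 med [0.5437 0.0927 0.0771] [ 9.3 28.1] 11.9 rdr -0.0002 0.0002
blue [294. 401.] 273 med [ 0.5535 -0.0202  0.0406] [ 8.7 65.4] 11.2 rdr -0.0142 -0.0902
blue [348. 401.] 275 med [ 0.5787 -0.0143  0.0418] [ 8.9 63.9] 14.3 rdr 0.0129 -0.0851
red [319.  81.] 1740 med [0.5354 0.1312 0.0411] [15.6 17.8] 10.7 rdr -0.0003 0.0411
orange [316.  32.] 1483 med [0.5306 0.1481 0.0461] [17.5 16. ] 12.0 rdr 0.0003 0.0578
```

View pics/w10.png

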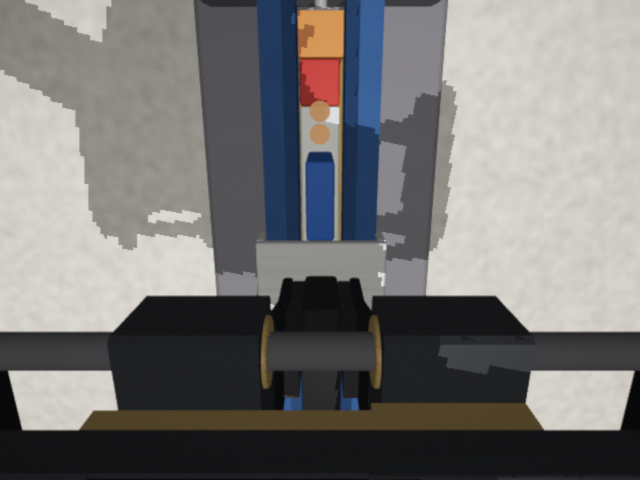

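There is no end-stop force yet and the rail is within about 1 mm of shut. I nudge it on to find the stop.

Request:
servo_tool:
  motion:
    - [1,0,0,0,0,0,0]
    - [1,0,0,0,0,0,0]
    - [1,0,0,0,0,0,0]
    - [0,0,0,0,0,0,0]
    - [0,0,0,0,0,0,0]

```text
time: 15.78
position: [0.5527, 0.0454, 0.0575]
eef_rot: [-0.0, 0.633, 0.774, -0.001]
wrist_force: [-3.4, -3.6, 6.9]
grip_width: 0.014
```

```bash
python3 look.py w11|grep -v green|head -2
```

```text
15.825 [0.5527 0.0454 0.0575] [-1.000e-04  6.328e-01  7.743e-01 -8.000e-04] [-3.3 -3.6  5.9] [-0.58  0.57  0.02] 0.0139
tcp in reader -0.0006623653636706197 -0.046026767601538794
```

Request:
servo_tool:
  motion:
    - [1.5,0,0,0,0,0,0]
    - [1.5,0,0,0,0,0,0]
    - [0,0,0,0,0,0,0]

```text
time: 16.2
position: [0.5527, 0.0455, 0.0575]
eef_rot: [0.002, 0.632, 0.775, -0.002]
wrist_force: [-2.9, -13.3, 5.1]
grip_width: 0.014
```

```bash
python3 look.py w12|head -2
```

```text
16.25 [0.5527 0.0455 0.0575] [ 0.0015  0.6322  0.7748 -0.0021] [ -3.1 -13.7   6.5] [-2.16  0.62  0.03] 0.0139
tcp in reader -0.0005845053975686988 -0.04586289040319428
```

The rail is hard on its stop: 13 N with no further motion. I relax the push, release, retreat upward and look.

Request:
servo_tool:
  motion:
    - [-3.5,0.5,0,0,0,0,0]
    - [0,0,0,0,0,0,0]
    - [0,0,0,0,0,0,0.4]
    - [0,0,0,0,0,0,0.4]
    - [0,0,0,0,0,0,0.4]
    - [0,0,-15,0,0,0,0.4]
    - [0,0,-30,0,0,0,0.4]
    - [0,0,-40,0,0,0,0.4]
    - [-30,0,-40,0,0,0,0.4]
    - [-50,0,0,0,0,0,0.4]
    - [0,0,0,0,0,0,0.4]

```text
time: 17.62
position: [0.5717, -0.0357, 0.1837]
eef_rot: [0.002, 0.635, 0.773, 0.001]
wrist_force: [0.2, 0.1, -0.4]
grip_width: 0.0345
```

```bash
python3 look.py w13|grep -v green; python3 - <<'E'
from h import *
from station import ctrl
yaw=np.radians(11.45);u=np.array([-np.sin(yaw),np.cos(yaw)]);x=np.array([u[1],-u[0]]);seat=np.array([.5442,.0906])
ct=ctrl.read_camera("top");cs=ctrl.read_camera("scene");cv2.imwrite("pics/scene13.png",cs["img"][:,:,::-1])
for n,c in(("w13",dict(np.load("pics/w13.npz"))),("top",ct),("top0",dict(np.load("pics/top0.npz")))):
    P=pts(c);d=P[...,:2]-seat;X=d@x;Y=d@u;Z=P[...,2]
    m=(abs(X)<.012)&(Y<-.028)&(Y>-.16)&(Z>.074)&(Z<.095);print(n,"handle",m.sum(),np.round(np.percentile(Y[m],[2,50,98]),4) if m.sum() else"")
    m=(abs(X)<.027)&(Y<-.0)&(Y>-.16)&(Z>.0465)&(Z<.053);print("plate",np.round(np.percentile(Y[m],[2,98]),4) if m.sum() else "")
    for k,(b0,b1,a) in dict(bottle=(.72,.23,.05),jar=(.77,.07,.05)).items():
        q=P[(np.hypot(P[...,0]-b0,P[...,1]-b1)<a)&(Z>.03)&(Z<.1)]
        if len(q):print(k,np.round(q.mean(0),4))
E
```

```text
17.675 [ 0.5703 -0.0339  0.1829] [7.000e-04 6.341e-01 7.732e-01 5.000e-04] [0.1 0.5 0. ] [-0.06  0.07 -0.03] 0.035
tcp in reader 0.0008868333995744397 -0.12719692831882323
blue [289.  31.] 1223 med [0.5277 0.0853 0.0427] [13.6 37.9] 12.0 rdr -0.0169 -0.0021
blue [314.  24.] 771 med [0.5449 0.0867 0.0771] [ 9. 23.] 12.2 rdr -0.0 -0.0027
blue [341.  30.] 1288 med [0.5615 0.0924 0.0427] [13.3 38.6] 12.0 rdr 0.0172 -0.002
blue [293. 199.] 2188 med [ 0.5505 -0.0245  0.0427] [13.8 86. ] 11.5 rdr -0.0168 -0.1163
blue [339. 199.] 2126 med [ 0.5835 -0.0184  0.0427] [13.7 85.8] 11.6 rdr 0.017 -0.1163
w13 handle 875 [-0.0577 -0.047  -0.0369]
plate [-0.071  -0.0229]
jar [0.7516 0.0685 0.0515]
top handle 0 
plate 
bottle [0.7222 0.2333 0.0604]
top0 handle 66 [-0.1312 -0.1206 -0.1105]
plate [-0.1455 -0.0181]
bottle [0.7221 0.2334 0.0599]
jar [0.7607 0.0694 0.0544]
```

View pics/w13.png

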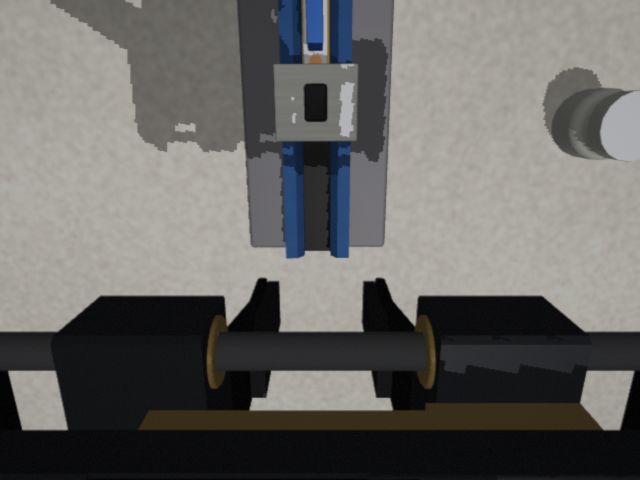

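View pics/scene13.png

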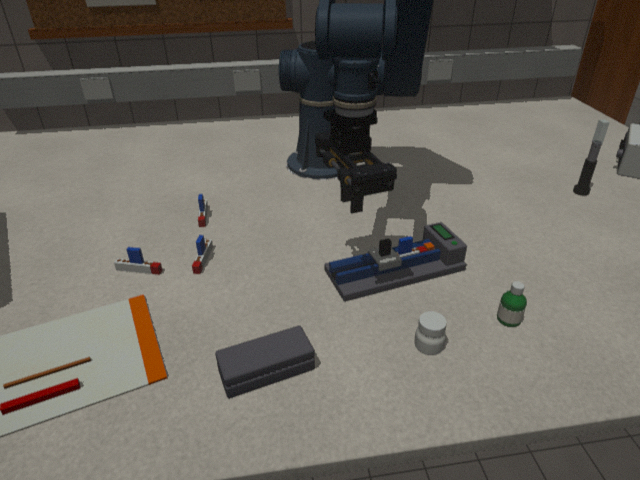

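The handle is centred at y = -47 mm and the plate covers -71 to -23 mm, so the rail is shut. The scene view shows the strip lying in the channel, with the bottle, jar and case at their old pixels and the arm clear.

```bash
python3 -c "
from station import ctrl
print(ctrl.hand_in())"
```

```text
the job is handed in; nothing more can be done
None
```

The strip is loaded in the reader, the cover rail is shut over its tail, and the job is handed in at about 18 s of the 56 s allowed. No verdict was reported.

What I did:
- **Strip:** I gripped the strip farthest to the robot's left by its tab and lowered it into the channel. I then pushed the pusher back until the strip's tail passed the step, and released it on the yellow floor.
- **Rail:** I gripped the handle and slid the rail until it stopped. At the stop it took 13 N with no further motion. I then let go and moved clear.

What the last checks showed:
- **Strip seating:** In the last full view, with the rail already at its end, the strip was within about 0.5 mm of the seat across and along. The pusher was pressed back about 16 mm.
- **Strip level:** Before the rail was shut, the strip's top read 41.3 to 41.9 mm along its length, against 42 expected. The camera reads about 1 mm low.
- **Rail:** The handle centre measured y = -47.0 mm, which is fully shut.
- **Bystanders:** In the scene view the bottle, jar and case show no visible movement. The bottle's position matched its start to 0.1 mm. The jar's averaged 9 mm off, but the two views are from different cameras, so that comparison does not count for much. I measured no final position for the case.
- **Gaps in the last pictures:** The arm hid the rail from the top camera, and the wrist camera's last picture cut off the strip's nose. The nose and pusher figures therefore come from the view just before I let go of the handle.

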